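# Hang the wide film squeegee on its two hooks

## Task

Hang the wide squeegee on the rack so that its bar sits fully down in both hooks, one near each end, with the pad hanging below between them. Make sure both ends are in their hooks before you let go (do not drop it in), and leave it hanging at rest. Leave the short squeegee standing where it is.

Things in the scene. Friction and masses are not known exactly. Their poses are not given: they have to be found in the camera images.
- wide_squeegee: Wide squeegee, 0.4 kg, upright on its pad. Round bar 16 mm thick, 334 mm long with 24 mm end caps; mid-bar rubber grip 90 long, 22 wide, 22 mm high: take it from above, closing across the bar. Struts at y +-70 mm carry a pad 180 long, 36 mm thick, its top 35 and underside 80 mm below the bar's centre line. Origin: centre of bar and grip, 80 mm above the table at start. y along the bar, z up. Ends alike.
- short_squeegee: Squeegee of the same make but only 200 mm long over its end caps (pad 144 mm), too short for the hooks; it stands upright on its pad and stays there. Either squeegee may be the nearer one. Origin: centre of its bar, 80 mm above the table; y along the bar, z up.
- rack: Fixed steel rack: base plate 130 x 310 mm, two V hooks of 10 mm round bar, open upward, in the planes y = +-125 mm. Origin: on the table below the midpoint of the hook seats. x points to the posts (x = 55, 168 mm high), z up; hooks point to -x, towards the robot: free tips at x = -42, 159 mm high, sides sloping 45 deg. A bar fully home lies along y, its centre at x = 0, z = 130 mm. Open between the hooks.

How it is judged:
On the way:
1. the bar lies in both hooks (within 12 mm across, 35 mm along and 10 mm in height of fully home, 5.7 degrees of the hooks' line) while the gripper still holds it (x of wide_squeegee in the frame of rack between -0.012 and 0.012 m and y of wide_squeegee in the frame of rack between -0.035 and 0.035 m and z of wide_squeegee in the frame of rack between 0.12 and 0.14 m and angle between the y axis of wide_squeegee and the y axis of rack, either way round below 0.1 rad and angle between wide_squeegee's own z axis and vertical below 0.26 rad and contact force between the fingers and wide_squeegee above 1 N), for 0.1 s.
At the end, for the whole second after the job is handed in: The wide squeegee hangs from the rack, released and at rest: its bar's midpoint within 12 mm across the bar, 35 mm along it and 10 mm in height of fully home, the bar within 5.7 degrees of the line of the two hooks, the pad hanging within 15 degrees of straight down (x of wide_squeegee in the frame of rack between -0.012 and 0.012 m and y of wide_squeegee in the frame of rack between -0.035 and 0.035 m and z of wide_squeegee in the frame of rack between 0.12 and 0.14 m and angle between the y axis of wide_squeegee and the y axis of rack, either way round below 0.1 rad and angle between wide_squeegee's own z axis and vertical below 0.26 rad and linear speed of wide_squeegee below 0.03 m/s and angular speed of wide_squeegee below 0.3 rad/s and contact force between wide_squeegee and rack above 1 N and contact force between the fingers and wide_squeegee below 0.1 N); the robot touches nothing.
It fails at once if the short squeegee is moved by more than 30 mm or tipped over (distance of short_squeegee from where it was at the start of the episode above 0.03 m or angle between short_squeegee's own z axis and vertical above 0.5 rad).
It also fails if it takes over 42 s, if anything falls off the work surface, if the arm or the gripper's body presses on something with over 40 N, if the wrist force passes 120 N, or if a joint passes its speed limit or range.

## Robot

A 6-joint arm with a two-finger parallel gripper is mounted at the origin on the work surface. World frame = base frame: x ahead of the robot, y to its left, z up, the work surface at z = 0. Lengths are in m, angles in rad, forces in N, time in s.
With the tool pointing down it reaches from about 0.325 to 0.875 m from the base axis. Payload 4.4 kg.
Tool frame: the origin (TCP) lies at the very end of the fingers, on their centre line; the grasp point (between the pads) lies 19 mm behind it (grasp_offset is the distance from the TCP to the grasp point, in m); z points along the fingers, y is the line along which they close (so a half turn about z gives the same grasp; the last joint's range is limited). The gripper opens to 85 mm and grips with 20 to 120 N. Pads are 22 mm wide; open, the fingers measure 114 mm over their backs; the gripper's body (76 mm by 85 mm) begins 54 mm behind the grasp point. The pads swing forward as they close: fully open they stand 13 mm farther back than shut.
Start: joints at [-1.452, 0.207, 1.542, -0, 1.393, -0.15], TCP at [0.153, -0.554, 0.231] pointing down, gripper open.
Joint ranges: [-2.73, 2.73], [-0.86, 2.22], [0.23, 2.46], [-1.11, 4.25], [0.08, 2.63], [-2.82, 2.82]. Speed limits (rad/s): [2.79, 2.79, 3.14, 3.14, 3.14, 3.14].

## Interface

Orientations are given as a unit quaternion [x, y, z, w].
In Python, from bench import move_pose, move_linear, move_joints, gripper_to, wait, inverse_kinematics, read_state, grab_frame, PlanningError, finish_job, grasp_offset gives the robot as it stands. Calls block until the motion is done:
- move_pose(position, orientation): joint-space move of the TCP to a pose.
- move_linear(position, rot=None, v=0.15): straight line of the TCP; rot=None keeps the orientation; v is the mean speed in m/s.
- move_joints(angles): joint-space move.
- gripper_to(opening): opening from 0.0 (shut) to 1.0 (fully open); the grip force is fixed at half the most; returns when the fingers have stopped.
- wait(seconds).
- inverse_kinematics(position, orientation): joint angles nearest the present ones, or None.
- read_state(): the state.
- grab_frame(name): name is "side" or "top"; returns a dict with "frame" (480x640x3 uint8, red, green, blue), "vertical_fov" (degrees; the focal length in pixels is half the picture's height over the tangent of half this angle, whatever the lens; pixels are square), "cx", "cy" (the principal point, pixels), "view" (4x4, takes a point from world to camera coordinates). Camera axes: x right, y down, z forward; pixel columns grow to the right and rows downward; lengths in m; the calibration is good to about 2 mm. A picture is of the moment at which its call begins. There is no depth.
A pose or a line that the arm cannot do raises PlanningError and nothing moves.
- finish_job(): hands the job in; it is judged then, once.
The state is a dict: "t": time; "q": joint angles; "dq": joint speeds; "effort": joint torques, N m; "position": TCP position; "ee_rot": TCP orientation; "ft_force": force on the tool from outside, world axes, zero at the start; "torque": the same for the moment, N m; "opening": opening from 0.0 (shut) to 1.0 (fully open); "grip_force": force on a finger pad.
Only numpy, scipy, OpenCV 4.12 (cv2) and the standard library are available. Lean on these libraries where they do the work, as an engineer would, in place of code of your own. Each camera call takes 0.05 s, during which the arm holds its last target. There are 200 camera calls.

## Working session

There is one attempt and no reset: what is moved stays moved. The work goes in short steps, each a Python script; the robot and the scene stay as the last script left them, time stands still between calls to the robot, and variables do not carry over. Pictures are saved under pics/ and viewed, at most 10 in all, crops included, and the job is handed in when it is done.

```bash
mkdir -p pics; ls
python3 - <<'E'
from bench import *
import cv2,numpy as np
for n in("side","top"):
    f=grab_frame(n); cv2.imwrite(f"pics/{n}0.png",f["frame"][:,:,::-1]); 
    print(n,{k:np.round(v,4).tolist() if not isinstance(v,(str,float,int)) else v for k,v in f.items() if k!="frame"})
s=read_state();print(s["t"],s["position"],s["ee_rot"],s["opening"],grasp_offset)
E
```

```text
pics
side {'vertical_fov': 52.88075386275952, 'cx': 321.8563938270982, 'cy': 228.42731420785526, 'view': [[-0.8386, -0.5445, 0.0173, 0.4135], [-0.3234, 0.472, -0.8202, 0.2537], [0.4384, -0.6934, -0.5719, 0.6669], [0.0, 0.0, 0.0, 1.0]]}
top {'vertical_fov': 50.37558130723541, 'cx': 318.80168459764445, 'cy': 226.07553825617381, 'view': [[-0.0133, -0.9998, 0.0137, -0.0418], [-0.982, 0.0105, -0.1888, 0.5285], [0.1887, -0.016, -0.9819, 0.9215], [0.0, 0.0, 0.0, 1.0]]}
0.1 [ 0.15315542 -0.55350709  0.23018945] [ 9.90914983e-01  1.34485578e-01  1.04596176e-05 -1.06087174e-03] 1.0021533005184768 0.0187
```

View pics/side0.png

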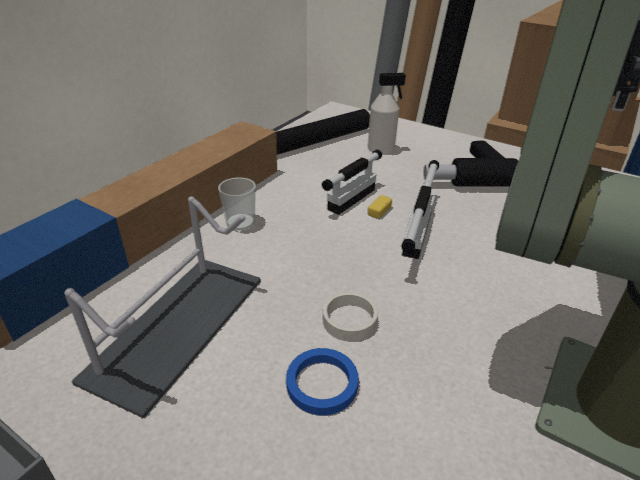

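View pics/top0.png

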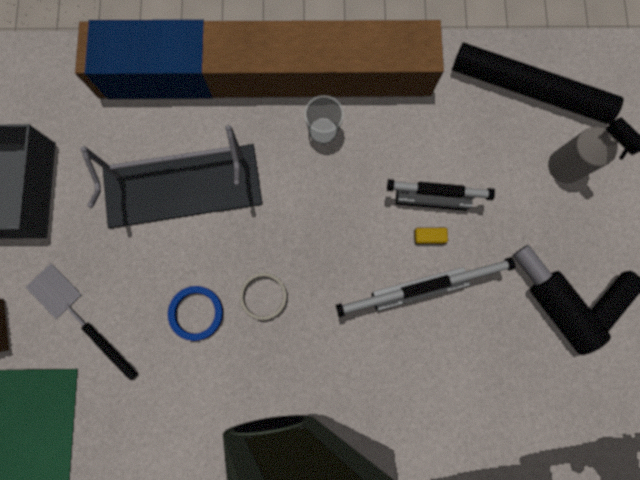

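The side view shows the rack at left: post tops near (192,200) and (70,293), tips near (250,219) and (133,320). The wide squeegee's caps are at (408,245) and (434,166). In the top view its caps are at (341,310) and (511,264), the short squeegee is at (440,190), and the hook tips are at (94,203) and (237,182).

```bash
cat > h.py <<'E'
import numpy as np,cv2
from bench import *
def ray(f,p):
    F=240/np.tan(np.radians(f["vertical_fov"])/2); V=np.array(f["view"]);R=V[:3,:3]
    return -R.T@V[:3,3], R.T@np.array([(p[0]-f["cx"])/F,(p[1]-f["cy"])/F,1])
def onz(f,p,z):
    c,d=ray(f,p); return c+d*(z-c[2])/d[2]
def tri(a,p,b,q):
    c,d=ray(a,p);e,g=ray(b,q); s=np.linalg.lstsq(np.c_[d,-g],e-c,rcond=None)[0]
    P,Q=c+d*s[0],e+g*s[1]; return (P+Q)/2,np.linalg.norm(P-Q)
E
python3 - <<'E'
from h import *
np.set_printoptions(precision=4,suppress=True)
s=grab_frame("side");t=grab_frame("top")
for n,pt,ps,z in[("capL",(341,310),(408,245),.08),("capR",(511,264),(434,166),.08),("tipL",(94,203),(133,320),.159),("tipR",(237,182),(250,219),.159),("postL",(85,150),(70,293),.168),("postR",(229,128),(192,200),.168),("scapL",(391,185),(328,184),.08),("scapR",(491,194),(377,155),.08)]:
    print(n,onz(t,pt,z),onz(s,ps,z),*tri(t,pt,s,ps))
a=t["frame"][110:240,60:280];b=s["frame"][180:350,50:270]
I=np.zeros((570,800,3),np.uint8);
A=cv2.resize(a[:,:],None,fx=1.8*1.9,fy=1.8*1.9)
cv2.imwrite("pics/ct.png",cv2.resize(a,(792,468),interpolation=cv2.INTER_CUBIC)[:,:,::-1])
cv2.imwrite("pics/cs.png",cv2.resize(b,(770,595),interpolation=cv2.INTER_CUBIC)[:,:,::-1])
g=t["frame"];m=(g.max(2)<45).astype(np.uint8)
n,l,st,c=cv2.connectedComponentsWithStats(m)
for i in range(1,n):
    if st[i,4]>25 and 320<c[i][0]<540 and 230<c[i][1]<330: print(st[i],c[i],onz(t,c[i],.085))
E
```

```text
capL [ 0.3689 -0.0854  0.08  ] [ 0.37   -0.0837  0.08  ] [ 0.3697 -0.0851  0.0791] 0.001667090345176367
capR [ 0.4479 -0.3984  0.08  ] [ 0.4468 -0.3903  0.08  ] [ 0.4492 -0.4002  0.075 ] 0.0015535942752686735
tipL [0.551  0.3338 0.159 ] [0.5429 0.3426 0.159 ] [0.5529 0.3376 0.1492] 0.0010895975918131058
tipR [0.5855 0.0928 0.159 ] [0.5681 0.0968 0.159 ] [0.5817 0.0905 0.1526] 0.012408399467544821
postL [0.6421 0.3516 0.168 ] [0.6359 0.3603 0.168 ] [0.6455 0.3559 0.1596] 0.0009943402219012012
postR [0.6799 0.1069 0.168 ] [0.6721 0.1172 0.168 ] [0.6831 0.1082 0.1597] 0.00035218961302507275
scapL [ 0.5995 -0.1844  0.08  ] [ 0.5996 -0.185   0.08  ] [ 0.5993 -0.1843  0.0804] 0.00022127971828475552
scapR [ 0.5802 -0.3719  0.08  ] [ 0.5785 -0.3657  0.08  ] [ 0.5816 -0.3732  0.076 ] 0.0007918924614268074
[506 258  10  12  63] [510.9206 263.1746] [ 0.4489 -0.3964  0.085 ]
[402 276  49  22 517] [426.4081 286.6228] [ 0.4083 -0.2399  0.085 ]
[337 305   8  12  63] [340.0952 310.6032] [ 0.3677 -0.0834  0.085 ]
```

View pics/ct.png

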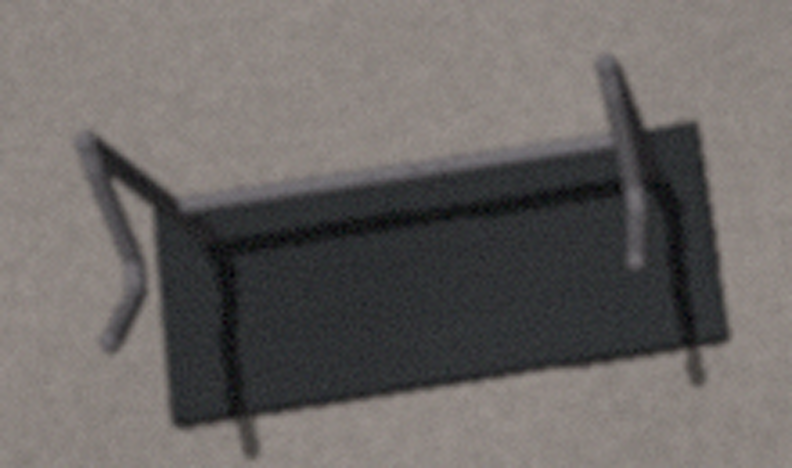

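View pics/cs.png

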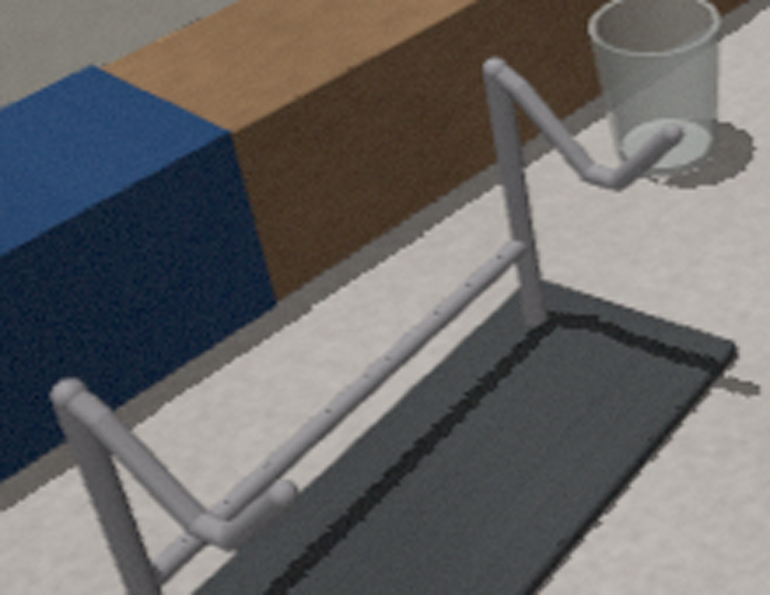

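The crops show hook bends in top at about (98,187) and (237,164), with tips at (91,205) and (237,182). In side the bends are at about (112,331) and (223,231), with tips at (131,321) and (241,219).

Run:
```python
from h import *
np.set_printoptions(precision=4,suppress=True)
s=grab_frame("side");t=grab_frame("top")
P={}
for n,pt,ps,z in[("tipL",(91.1,205),(131.4,320.9),.1536),("tipR",(236.9,182.2),(241.4,218.6),.1536),("postL",(83.6,148.9),(69.4,292.3),.163),("postR",(228.3,128),(191.7,200),.163),("vL",(98,187.2),(112.3,331.4),.1116),("vR",(236.9,163.6),(222.9,230.9),.1116)]:
    P[n]=(onz(t,pt,z)+onz(s,ps,z))/2; print(n,onz(t,pt,z),onz(s,ps,z),*tri(t,pt,s,ps))
# fit rack frame (top/side mean)
A=np.array([P[k][:2] for k in P]);m=np.array([[-42,125],[-42,-125],[55,125],[55,-125],[0,125],[0,-125]])/1e3
ac,mc=A-A.mean(0),m-m.mean(0);U,S,Vt=np.linalg.svd(mc.T@ac);R=Vt.T@U.T
o=A.mean(0)-R@m.mean(0);print("rack",o,np.arctan2(R[1,0],R[0,0]),A-(m@R.T+o))
# candidate poses
q=read_state()["q"]
from scipy.spatial.transform import Rotation as Ro
for nm,x,y,a,z in[("g",.408,-.241,np.arctan2(.079,-.315)+0,.061),("p",o[0],o[1],np.arctan2(R[1,0],R[0,0])+np.pi/2,.111)]:
  for k in(0,1):
    w=a+k*np.pi # tool x along bar dir w ; z down
    X=np.array([np.cos(w),np.sin(w),0]);M=np.c_[X,np.cross([0,0,-1],X),[0,0,-1]];print(nm,w,inverse_kinematics([x,y,z],Ro.from_matrix(M).as_quat()))
```

```text
tipL [0.5489 0.3408 0.1536] [0.5485 0.3418 0.1536] [0.5492 0.3413 0.1527] 0.0002990174389336021
tipR [0.5867 0.0938 0.1536] [0.5856 0.0976 0.1536] [0.588  0.0944 0.1508] 0.0010144598188871797
postL [0.6459 0.3564 0.163 ] [0.6437 0.3574 0.163 ] [0.646  0.3568 0.1615] 0.0008238131412703356
postR [0.6819 0.109  0.163 ] [0.679 0.112 0.163] [0.6827 0.1092 0.1604] 0.0005568486770426459
vL [0.5917 0.3491 0.1116] [0.5941 0.3456 0.1116] [0.5905 0.3474 0.1154] 0.0002773303416740364
vR [0.6338 0.1006 0.1116] [0.6307 0.0975 0.1116] [0.6315 0.0992 0.113 ] 0.00403811175354925
rack [0.6099 0.2245] 0.15170217647941056 [[-0.0008 -0.0004]
 [-0.0011  0.0011]
 [-0.0006  0.0006]
 [-0.0027  0.0013]
 [ 0.0019 -0.0007]
 [ 0.0034 -0.0019]]
g 2.895867164612232 [-0.7165  0.2157  1.9287 -0.      0.9972 -2.0415]
g 6.037459818202025 [-0.7165  0.2157  1.9287 -0.      0.9972  1.1001]
p 1.7224985032743072 [ 0.2196  0.4739  1.4489 -0.      1.2188  0.0679]
p 4.8640911568641005 None
```

```bash
cat >> h.py <<'E'
from scipy.spatial.transform import Rotation as Ro
def quat(w):
    X=np.array([np.cos(w),np.sin(w),0]);return Ro.from_matrix(np.c_[X,np.cross([0,0,-1],X),[0,0,-1]]).as_quat()
O=np.array([.6099,.2245]);TH=.1517
E
python3 - <<'E'
from h import *
np.set_printoptions(precision=4,suppress=True)
q=quat(2.8958)
move_pose([.4083,-.241,.19],q); move_linear([.4083,-.241,.061],v=.12)
gripper_to(0); s=read_state();print(s["t"],s["opening"],s["grip_force"],s["position"],s["ft_force"])
move_linear([.4083,-.241,.27],v=.15)
move_pose([*O,.27],quat(TH+np.pi/2))
s=read_state();print(s["t"],s["opening"],s["grip_force"],s["position"],s["ft_force"],s["torque"])
t=grab_frame("top");f=grab_frame("side")
cv2.imwrite("pics/t2.png",t["frame"][:,:,::-1]);cv2.imwrite("pics/s2.png",f["frame"][:,:,::-1])
E
```

```text
3.7917 0.24802255516501664 59.42687809467316 [ 0.4094 -0.2421  0.0626] [ 0.0854 -0.4897  9.6543]
7.175 0.24660382298908196 58.637659549713135 [0.61   0.2236 0.2698] [ 0.679  -0.1696 -2.2996] [-0.0116  0.0346  0.0059]
```

View pics/t2.png

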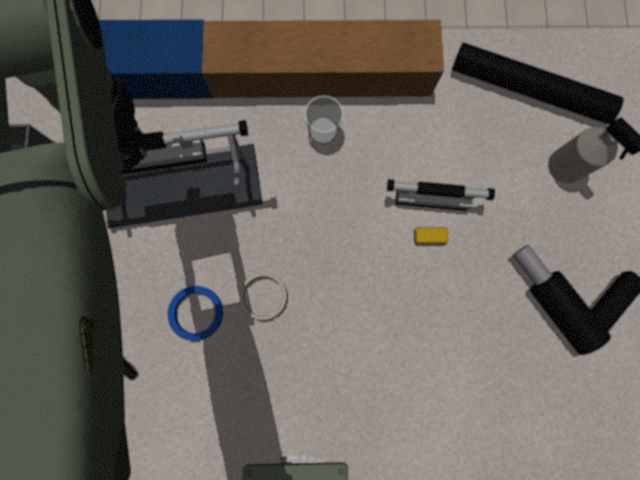

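View pics/s2.png

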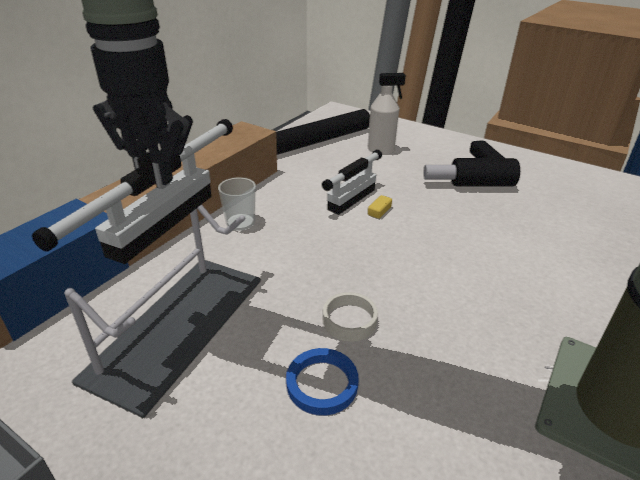

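The wide squeegee is held level above the hooks. Its caps show at (243,128) in top, and at (226,128) and (43,238) in side. I'll check that numerically, then lower it.

Run:
```python
from h import *
np.set_printoptions(precision=4,suppress=True)
s=grab_frame("side");t=grab_frame("top")
R,e=tri(t,(243,128),s,(226,128)); L=onz(s,(43,238),R[2])
rk=lambda p:np.array([[np.cos(TH),np.sin(TH)],[-np.sin(TH),np.cos(TH)]])@(p[:2]-O)
print(R,e,L,"rack frame",rk(R),rk(L))
p=read_state()["position"]
for z in(.16,.14,.128,.122,.118,.1145,.1125):
    move_linear([*O,z],v=.06); st=read_state();print(st["t"],st["position"],st["ft_force"],st["torque"])
    if np.linalg.norm(st["ft_force"]-[.68,-.17,-2.3])>12: break
f=grab_frame("side")
cv2.imwrite("pics/s3.png",cv2.resize(f["frame"][130:380,30:330],(720,600),interpolation=cv2.INTER_CUBIC)[:,:,::-1])
```

```text
[0.6317 0.0659 0.2851] 0.002416045928501431 [0.5917 0.3843 0.2851] rack frame [-0.0024 -0.1601] [0.0062 0.1608]
9.3583 [0.6102 0.2246 0.1605] [ 0.4892  0.0131 -2.9683] [ 0.0308 -0.0318 -0.0225]
9.8417 [0.6093 0.2243 0.1389] [ 0.6955 -0.2297 -2.8363] [-0.0019  0.0257 -0.0098]
10.1917 [0.6093 0.2244 0.1271] [ 0.058  -1.1643 -3.3453] [ 0.007  -0.0194 -0.005 ]
10.4417 [0.6095 0.2244 0.1214] [ 0.3721 -0.2277 -3.4961] [0.0491 0.0128 0.0291]
10.6917 [0.6096 0.2244 0.1176] [-0.2169  0.6421 -3.1378] [-0.0456  0.0234  0.0293]
10.9417 [0.6096 0.2245 0.1141] [ 0.6757  0.1464 -3.0594] [ 0.0538 -0.0208  0.034 ]
11.1917 [0.6101 0.2246 0.1127] [ 1.0343  0.3876 -3.5955] [-0.0509 -0.0128  0.091 ]
```

View pics/s3.png

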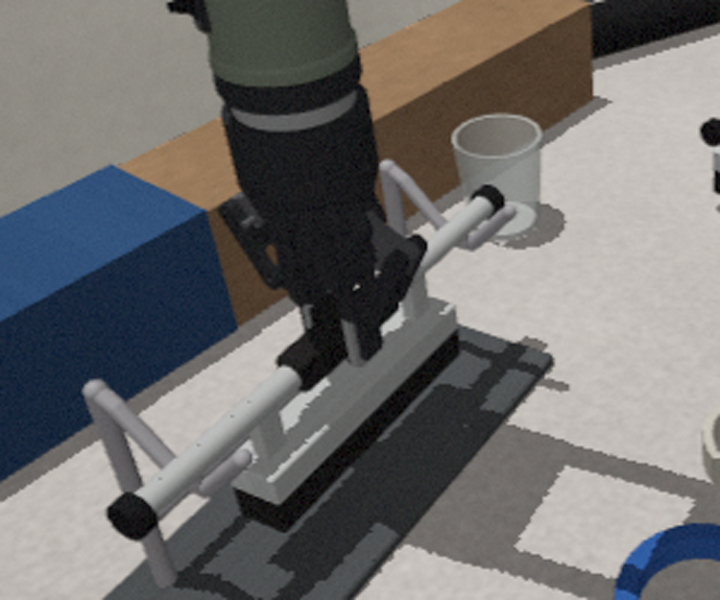

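The bar is between the tips of both hooks, with caps in the crop at (133,515) and (488,198), and there is no contact force yet. I'll lower it in small steps until both hooks carry the weight.

Run:
```python
from h import *
np.set_printoptions(precision=4,suppress=True)
z=.1125
while z>.1045:
    z-=.001; move_linear([*O,z],v=.02); wait(.15)
    S=[]
    for _ in range(4): wait(.03);S.append(read_state())
    F=np.mean([x["ft_force"] for x in S],0);T=np.mean([x["torque"] for x in S],0)
    print(S[-1]["t"],z,S[-1]["position"],F,T)
    if F[2]>6 or np.hypot(*F[:2])>10: break
```

```text
11.775 0.1115 [0.6101 0.2245 0.1123] [-2.2795 -0.6632  4.4989] [-0.1496  0.4067  0.0132]
12.3083 0.1105 [0.6102 0.2246 0.1122] [-4.8009 -1.5825  9.0347] [-0.2572  0.75    0.0283]
```

Run:
```python
from h import *
np.set_printoptions(precision=4,suppress=True)
d=np.array([np.cos(TH),np.sin(TH)])
def rep():
    wait(.15);S=[]
    for _ in range(4): wait(.03);S.append(read_state())
    F=np.mean([x["ft_force"] for x in S],0);print(S[-1]["t"],S[-1]["position"],F,np.mean([x["torque"] for x in S],0));return F
o=O.copy();z=.1105
for i in range(8):
    F=rep(); h=F[:2]@d
    if F[2]>5 and abs(h)<1.5 : break
    if abs(h)>=1.5: o=o+d*np.sign(h)*.0007
    elif F[2]<=5: z-=.001
    move_linear([*o,z],v=.02)
print(o-O,z)
```

```text
12.5917 [0.6102 0.2246 0.1123] [-4.2971 -1.8653  9.2703] [-0.2574  0.7336  0.0393]
13.125 [0.6102 0.2245 0.1123] [-3.036  -0.7082  7.4864] [-0.2176  0.4487  0.0157]
13.6583 [0.6102 0.2246 0.1123] [-1.0049 -0.6989  6.4941] [-0.1608  0.1779  0.0259]
[-0.0014 -0.0002] 0.1105
```

The horizontal force is gone and the bar no longer moves, so it's seated in both Vs. Next I release and retreat.

Run:
```python
from h import *
np.set_printoptions(precision=4,suppress=True)
p=read_state()["position"]
gripper_to(1.0); wait(.3)
move_linear([p[0],p[1],.27],v=.1); move_pose([.45,-.05,.35],quat(TH+np.pi/2)); wait(.7)
print(read_state()["t"],read_state()["ft_force"])
s=grab_frame("side")
cv2.imwrite("pics/s4.png",cv2.resize(s["frame"][130:380,30:430],(800,500))[:,:,::-1])
```

```text
18.2833 [ 0.4103  0.0355 -0.6339]
```

View pics/s4.png

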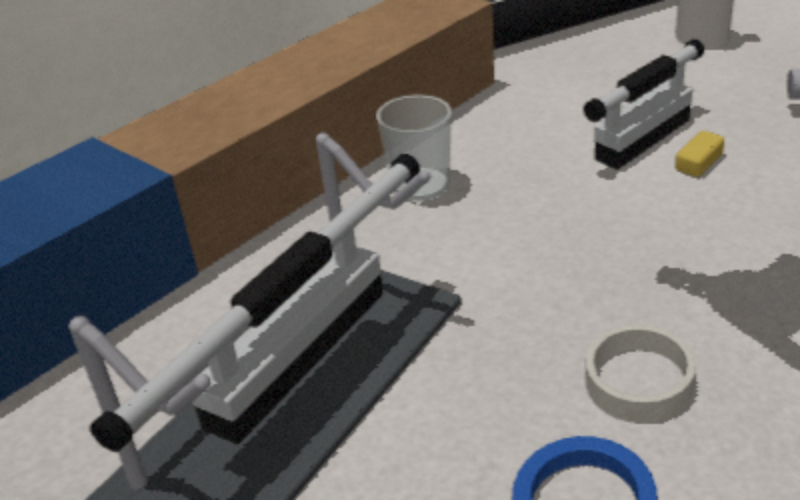

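The squeegee hangs in both hooks, with caps in the crop at (112,428) and (405,168). The pad hangs below, the short squeegee is undisturbed, and the arm is clear.

```bash
python3 -c "
from bench import *
wait(.5);print(finish_job())"
```

```text
the job is handed in; nothing more can be done
None
```

The wide squeegee is hanging at rest with its bar down in both hooks; it was seated before I released it. The short squeegee was left standing where it was, and I handed the job in at about 19 s of the 42 s allowed (no verdict was returned).

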